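# Open the push-and-turn jar and park its cap

## Robot

A 6-joint arm with a two-finger parallel gripper is mounted at the origin on a cart in front of the work surface, level with it; the furniture and walls round the work are solid. World frame = base frame: x ahead of the robot, y to its left, z up, the work surface at z = 0. Lengths are in m, angles in degrees, forces in N, time in s.
With the tool pointing down it reaches from about 0.4 to 0.825 m from the base axis. Payload 7 kg.
Tool frame: the origin (TCP) lies at the very end of the fingers, on their centre line; the grasp point (between the pads) lies 19 mm behind it (ctrl.grip_depth is the distance from the TCP to the grasp point, in m); z points along the fingers, y is the line along which they close (so a half turn about z gives the same grasp; the last joint's range is limited). The gripper opens to 88 mm and grips with 3 to 60 N. Pads are 19 mm wide; open, the fingers measure 130 mm over their backs; the gripper's body (78 mm by 193 mm) begins 47 mm behind the grasp point.
Start: joints at [-48.753, 20.546, 0.682, 0, -70.136, -16.507], TCP at [0.282, -0.613, 0.227] pointing down, gripper open.
Joint ranges: [-176.03, 176.03], [-82.01, 121.73], [-58.28, 71.71], [-173.87, 95.51], [-174.79, -0.11], [-173.66, 173.66]. Speed limits (degrees/s): [136.94, 136.94, 172.46, 180, 180, 180].

## Interface

Orientations are given as [roll, pitch, yaw] about the fixed x, y, z axes, in that order (R = Rz(yaw) Ry(pitch) Rx(roll)).
In Python, from plant import get_obs, eyes, ctrl, spotter gives the robot as it stands.
- The arm moves only by the shell command python3 -m crank 'ROWS'. ROWS is JSON, one flat list of numbers, 7 for each row, row after row: the turn, a rotation vector about the tool's x, y, z in rad, then the shift along the tool's x, y, z in mm, then the opening, from 0 (shut) to 1 (fully open). A call has 1 to 5 rows; each row shifts and turns the commanded pose from where the row before left it, along the tool's axes as they then stand; what a row does not reach is not made up. A row lasts 1/8 s, in which the tool goes at most 62.5 mm and 10.7 degrees, less where a joint would pass 70% of its speed; a pose out of reach is approached as far as the arm can. A call is refused whole if a number of a shift passes 62.5 or a number of a turn 0.188, either way. A call with a gripper value outside its range is refused whole. The fingers move at their own pace and stop on an object; the grip force is fixed at half the most. Time passes only in rows, so rows that do not move let the fingers close. It gives the time, the measured TCP pose, the force, the opening and the grip force at its end, in the units of the state.
- get_obs(): the state, without advancing time (a new reading comes with each control period).
- eyes.snapshot(name): name is "scene" or "top" or "wrist"; returns the picture (400x640x3 uint8, blue, green, red); there is no depth.
- eyes.camera_model(name): a dict with "fx", "fy", "cx", "cy" (pixels), "extrinsics" (4x4, takes a point from camera to world coordinates). Camera axes: x right, y down, z forward; pixel columns grow to the right and rows downward; lengths in m; the calibration is good to about 2 mm. A picture is of the moment at which its call begins: read the wrist's pose just before it. camera_model takes no time and is no camera call; for the wrist camera it gives the pose at the moment of the call.
- ctrl.close_job(): hands the job in; it is judged then, once.
Trained networks look in the newest picture that a camera, given by its name, has taken for a name from the list of things; names that differ only in an ending like _2 or _b are one class to them, and where a whole thing is asked for, a point or a joint stands for the part that bears it (a point fixed in the world has none). Each returns a list of dicts, best first, with "p" (0 to 1); they miss things now and then, are a little off and sometimes report something else, mostly with a low value. They report only what shows in the picture. A call takes as long as a camera call. They do not tell look-alikes from the thing itself.
- spotter.outline_of(camera, target): "region" (400x640 bool, what is visible of it) and "rect" ([left, top, width, height] in pixels, round what is visible of it).
- spotter.place_of(camera, target): "location" ([column, row] in pixels: a listed point, or the origin of a listed thing).
The state is a dict: "clock": time; "joint_pos": joint angles; "qvel": joint speeds; "tau": joint torques, N m; "tool_pos": TCP position; "orientation": TCP orientation; "force": force on the tool from outside, world axes, zero at the start; "moment": the same for the moment, N m; "opening": finger opening in m; "gripper_force": force on a finger pad.
Only numpy, scipy, OpenCV 4.12 (cv2) and the standard library are available. Lean on these libraries where they do the work, as an engineer would, in place of code of your own. Each camera call takes 0.05 s, during which the arm holds its last target. There are 200 camera calls.

## Task

Open the child-resistant jar: push its red cap down hard, and keep it down while turning it anticlockwise (seen from above) until it comes free, then lift the cap off. Set the cap down gently, not dropped, ribs up and flat, in the middle of the brown cardboard pad, and let it go. Leave the white dropper bottle, the petri dish and the black meter case where they stand.

Things in the scene. Friction and masses are not known exactly. Their poses are not given: they have to be found in the camera images.
- jar: White wide-mouth jar with a yellow band, 88 mm across, in a dark steel base plate 130x120x10 mm bolted down: it cannot move. Origin: centre of the plate's underside, on the jar's upright axis; z up. Three lugs in the cap sit in three notches of the neck, held up there by a spring plunger in the mouth.
- jar_rim (a point): Centre of the top of the jar's neck, 122 mm above the jar's origin. Let up when free, the cap rises 10 mm above its locked height by the spring; another 3 mm straight up clears the lugs from the neck.
- cap: Loose red cap, about 90 g, 90 mm across, 46 mm high with ribs. Origin: centre of the skirt's lower edge; z up its axis. Starts locked on the jar, coaxial, its origin 109 mm above the jar's, cap x along jar x within 2 degrees. Held fully down it turns anticlockwise from above (positive about z); freed at 38 to 62 degrees from the start, hard stop at about 62. Clockwise it is blocked.
- cap_top (a point): Centre of the cap's flat top disc, 28 mm above the cap's origin. Two straight ribs along the cap's x axis stand on the disc, 18 mm tall, 62 mm long, 9 mm thick. The channel between them is 30 mm wide, open at both ends; over their outer sides they measure 48 mm, with about 20 mm of bare disc beyond each.
- channel_end (a point): The +x end of the channel between the ribs, on the disc, 31 mm from the cap's axis; a short white line on the disc marks this end.
- plunger (a joint): Spring plunger under the cap, m: 0 with the cap locked (8 N upward), 0.8 N more per mm pushed. The cap must be held down more than 8 mm (14.4 N) from locked to clear the locking teeth until it is free; 0.010 (16 N) is fully down on the neck's rim, a hard stop. -0.010 with the cap risen or off.
- pad: Brown cardboard pad lying on the worktop, fixed, 150 mm along its x axis, 110 mm along its y axis, 9 mm thick. Origin: centre of its underside.
- dropper_white: Small white dropper bottle, 33 mm across, 67 mm high, loose; bystander. Origin: centre of its underside.
- petri: Petri dish with lid, 93 mm across, 15 mm high, loose; bystander. Origin: centre of its underside.
- meter_case: Black zipped meter case lying flat, 80 mm along its x axis, 120 mm along y, 45 mm high, loose; bystander. Origin: centre of its underside.
Not all that is in view belongs to the job. Leave any green look-alike of the jar alone.

How it is judged (in metres and radians):
On the way, in this order (a step that is already met when the one before it is completed fails the run):
1. the cap is pushed down past its locking teeth (value of joint plunger above 0.0075 m), for 0.1 s.
2. the cap, still on the jar, is turned anticlockwise out of its lock (angle between the x axis of cap and the x axis of jar, either way round above 0.64 rad and horizontal distance between cap and jar below 0.006 m and z of cap in the frame of jar below 0.122 m), for 0.1 s.
At the end, for the whole second after the job is handed in: The cap is off the jar and lies at rest, ribs up and flat (tilt under 0.1 rad) on the brown pad, its centre within 25 mm of the pad's centre along each of the pad's sides, released (x of cap in the frame of pad between -0.025 and 0.025 m and y of cap in the frame of pad between -0.025 and 0.025 m and z of cap in the frame of pad between 0.005 and 0.013 m and angle between cap's own z axis and vertical below 0.1 rad and linear speed of cap below 0.02 m/s); the robot touches nothing.
It fails at once if the white dropper bottle is knocked over or moved (distance of dropper_white from where it was at the start of the episode above 0.03 m or angle between dropper_white's own z axis and vertical above 0.4 rad).
It fails at once if the petri dish is knocked over or moved (distance of petri from where it was at the start of the episode above 0.03 m or angle between petri's own z axis and vertical above 0.4 rad).
It fails at once if the meter case is knocked over or moved (distance of meter_case from where it was at the start of the episode above 0.03 m or angle between meter_case's own z axis and vertical above 0.4 rad).
It fails at once if the cap is dropped onto the pad or worktop (faster than 0.75 m/s low down) (linear speed of cap above 0.75 m/s and height (world z) of cap below 0.06 m).
It fails at once if the cap is forced round past its teeth without being held down (angle between the x axis of cap and the x axis of jar, either way round between 0.2 and 0.5 rad and value of joint plunger below 0.005 m and z of cap in the frame of jar below 0.112 m and horizontal distance between cap and jar below 0.01 m).
It also fails if it takes over 69 s, if anything falls off the work surface, if the arm or the gripper's body presses on something with over 40 N, if the wrist force passes 120 N, or if a joint passes its speed limit or range.

## Working session

There is one attempt and no reset: what is moved stays moved. The work goes in short steps, Python scripts to look and compute and a shell command to move; the robot and the scene stay as the last step left them, time stands still between calls to the robot, and variables do not carry over. Pictures are saved under pics/ and viewed, at most 10 in all, crops included, and the job is handed in when it is done.

```bash
ls; mkdir -p pics
python3 - <<'E'
from plant import get_obs, eyes, ctrl, spotter
import cv2,numpy as np
print(get_obs())
for c in("scene","top"):
    im=eyes.snapshot(c); cv2.imwrite(f"pics/{c}0.png",im)
    m=eyes.camera_model(c); print(c,m["fx"],m["cx"],m["cy"],np.round(m["extrinsics"],3).tolist())
    for t in["jar","cap","cap_top","channel_end","pad","jar_rim","dropper_white","petri","meter_case"]:
        print(t,[(round(d["p"],2),np.round(d["location"],1).tolist()) for d in spotter.place_of(c,t)[:3]])
E
```

```text
pics
{'clock': 0.0, 'joint_pos': array([-4.87533675e+01,  2.05903818e+01,  6.33958727e-01, -2.03924722e-02,
       -7.01337668e+01, -1.65062135e+01]), 'qvel': array([-0.14118998, -0.02712366,  0.00654547, -0.06812651,  0.03066539,
        0.01809374]), 'tau': array([ 2.57802158e-04, -5.82718098e+01,  2.93056977e+01,  6.99683100e+00,
        6.87731575e-03, -1.87558030e-04]), 'tool_pos': array([ 0.28226642, -0.61262326,  0.2256351 ]), 'orientation': array([ 1.79908080e+02, -7.24697557e-03, -1.55266520e+02]), 'force': array([-1.02324174, -0.97507546, -0.08544769]), 'moment': array([-0.02205118, -0.03567146, -0.06433993]), 'gripper_force': 0.0, 'opening': 0.08710527199758658}
scene 425.7790197229326 324.76301486321415 197.80168676750102 [[0.874, -0.22, 0.433, 0.075], [-0.485, -0.351, 0.801, -1.019], [-0.024, -0.91, -0.414, 0.516], [0.0, 0.0, 0.0, 1.0]]
jar [(0.85, [273.1, 321.8]), (0.71, [336.4, 268.2])]
cap [(0.82, [340.7, 224.7]), (0.21, [417.2, 248.5])]
cap_top [(0.6, [338.8, 213.0]), (0.28, [334.7, 269.3])]
channel_end [(0.59, [346.9, 205.9])]
pad [(0.86, [312.8, 204.6])]
jar_rim [(0.71, [272.8, 280.9])]
dropper_white []
petri [(0.95, [282.9, 244.9]), (0.41, [337.9, 269.8])]
meter_case [(0.6, [415.5, 247.2])]
top 388.1310235638275 323.0783558000062 197.25457366199728 [[0.01, -0.991, 0.135, 0.393], [-1.0, -0.012, -0.01, -0.218], [0.011, -0.135, -0.991, 0.935], [0.0, 0.0, 0.0, 1.0]]
jar [(0.84, [380.9, 221.6]), (0.77, [412.4, 298.2])]
cap [(0.85, [390.5, 217.5])]
cap_top [(0.75, [388.7, 217.1]), (0.67, [316.4, 245.9])]
channel_end [(0.7, [380.4, 205.6])]
pad [(0.89, [251.6, 186.1])]
jar_rim [(0.95, [422.9, 305.3])]
dropper_white [(0.45, [322.5, 137.2])]
petri [(0.79, [318.2, 246.5])]
meter_case [(0.79, [382.3, 144.3]), (0.44, [380.2, 203.5])]
```

Run:
```python
import cv2
a=cv2.imread("pics/top0.png")[80:360,180:500];cv2.imwrite("pics/topc.png",cv2.resize(a,(800,700))[:600] if 0 else cv2.resize(a,(680,595),interpolation=cv2.INTER_CUBIC))
```

```text
(no output)
```

View pics/topc.png

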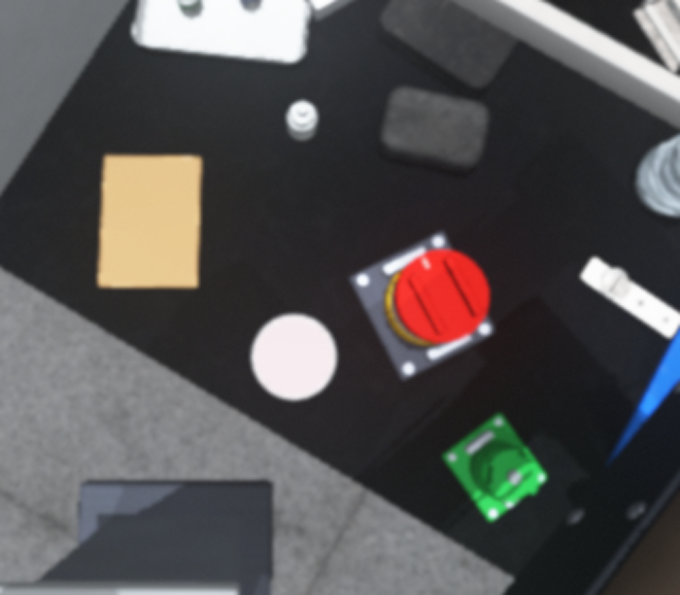

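View pics/scene0.png

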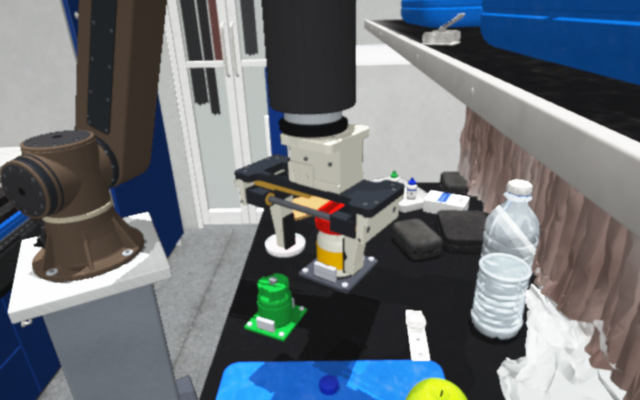

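The top view shows the red cap (≈387,220), with its white mark at ≈(380,204) up-left and ribs running from there. The pad is at ≈(251,184), petri (318,246), dropper (322,137) and case (385,140). The green look-alike is at (412,298). Next I turn these into world positions.

```bash
cat > h.py <<'E'
from plant import get_obs, eyes, ctrl, spotter
import cv2,numpy as np
def proj(m,uv,z):
    uv=np.atleast_2d(np.array(uv,float)); T=np.array(m["extrinsics"])
    d=np.c_[(uv[:,0]-m["cx"])/m["fx"],(uv[:,1]-m["cy"])/m["fy"],np.ones(len(uv))]@T[:3,:3].T
    return T[:3,3]+d*((z-T[2,3])/d[:,2])[:,None]
def big(mask):
    c,_=cv2.findContours(mask.astype(np.uint8),cv2.RETR_EXTERNAL,cv2.CHAIN_APPROX_NONE)
    return max(c,key=cv2.contourArea)[:,0,:]
E
python3 - <<'E'
from h import *
im=cv2.imread("pics/top0.png"); m=eyes.camera_model("top"); f=im.astype(int)
b,g,r=f[...,0],f[...,1],f[...,2]
R=big((r>120)&(g<90)&(b<90)); P=proj(m,R,0.137)
(c,rad)=cv2.minEnclosingCircle(P[:,:2].astype(np.float32)); print("cap@.137",c,rad,"ell",cv2.fitEllipse(P[:,:2].astype(np.float32)))
pm=np.zeros(im.shape[:2],bool); pm[145:225,215:285]=1
Q=big(pm&(r>130)&(r-b>40)); print("pad",cv2.minAreaRect(proj(m,Q,.009)[:,:2].astype(np.float32)))
for n,z,uv in[("jar",0,[380.9,221.6]),("captop",.137,[388.7,217.1]),("chend",.137,[380.4,205.6]),("pad",0,[251.6,186.1]),("petri",0,[318.2,246.5]),("drop",0,[322.5,137.2]),("case",0,[382.3,144.3])]: print(n,np.round(proj(m,uv,z)[0],4))
# plate corners bolts & white mark, rib lines (crop px -> full)
s=320/680
for n,z,uv in[("bolts",.012,[(363,279),(438,241),(484,329),(408,369)]),("mark",.137,[(426,264)]),("rib1",.155,[(411,280),(438,333)]),("rib2",.155,[(446,262),(472,314)])]:
    p=proj(m,np.array(uv)*s+[180,80],z)[:,:2]; print(n,np.round(p,4).tolist(),p.mean(0),np.degrees(np.arctan2(*(p[0]-p[-1])[::-1])))
ms=proj(eyes.camera_model("scene"),[312.8,204.6],0); print("pad scene",ms)
# second view of the cap by triangulation
A=[];B=[]
for cam,uv in(("top",[388.7,217.1]),("scene",[338.8,213.0])):
    mm=eyes.camera_model(cam);o=np.array(mm["extrinsics"])[:3,3];d=proj(mm,uv,.1)[0]-o;d/=np.linalg.norm(d);M=np.eye(3)-np.outer(d,d);A.append(M);B.append(M@o)
print("tri captop",np.linalg.solve(sum(A),sum(B)))
E
```

```text
cap@.137 (0.4582541882991791, -0.3589423596858978) 0.04780224338173866 ell ((0.45777690410614014, -0.35963258147239685), (0.0842142403125763, 0.09585892409086227), 30.23719024658203)
pad ((0.5510218739509583, -0.050862956792116165), (0.11230038106441498, 0.15300165116786957), 89.9315414428711)
jar [ 0.4635 -0.3676  0.    ]
captop [ 0.4627 -0.362   0.137 ]
chend [ 0.4864 -0.345   0.137 ]
pad [ 0.5465 -0.0529  0.    ]
petri [ 0.4022 -0.217   0.    ]
drop [ 0.6717 -0.2243  0.    ]
case [ 0.6556 -0.373   0.    ]
bolts [[0.4864, -0.2939], [0.5307, -0.379], [0.4319, -0.4293], [0.3867, -0.344]] [ 0.45892227 -0.36154548] 26.654613363629508
mark [[0.4892, -0.3452]] [ 0.48924129 -0.34518547] 0.0
rib1 [[0.4716, -0.3279], [0.4217, -0.353]] [ 0.4466276  -0.34045749] 26.74383079534462
rib2 [[0.4892, -0.3615], [0.4399, -0.3855]] [ 0.46457918 -0.3734731 ] 25.983314884601686
pad scene [[ 0.56245972 -0.04374617  0.        ]]
tri captop [ 0.46188155 -0.36179121  0.13515029]
```

```bash
python3 -m crank '[0,0,0,-53.1,31,0,1, 0,0,0,-53.1,31,0,1, 0,0,0,-53.1,31,0,1, 0,0,0,-53.1,31,0,1, 0,0,-0.04,-53.1,31,0,1]'; python3 -m crank '[0,0,0,0,0,0,1,0,0,0,0,0,0,1]'
python3 - <<'E'
from h import *
o=get_obs();print(o["tool_pos"],o["orientation"],o["joint_pos"],o["force"])
m=eyes.camera_model("wrist");im=eyes.snapshot("wrist");cv2.imwrite("pics/w1.png",im)
print(np.round(m["extrinsics"],3).tolist())
for t,z in(("cap_top",.137),("channel_end",.137),("cap",.109),("jar",0),("jar_rim",.122)):
    print(t,[(round(d["p"],2),np.round(d["location"],1).tolist(),np.round(proj(m,d["location"],z)[0],4)) for d in spotter.place_of("wrist",t)[:2]])
f=im.astype(int);b,g,r=f[...,0],f[...,1],f[...,2]
print(((r>120)&(g<90)&(b<90)).sum())
E
```

```text
clock: 1.62
tool_pos: [0.4597, -0.3595, 0.2269]
orientation: [-180.0, 0.0, -152.9]
force: [0.7, 0.6, -0.5]
opening: 0.0872
gripper_force: 0.0
clock: 1.88
tool_pos: [0.4589, -0.361, 0.2267]
orientation: [-180.0, -0.0, -152.9]
force: [-0.2, -0.3, -0.3]
opening: 0.0873
gripper_force: 0.0
[ 0.45890199 -0.36097463  0.22671417] [-1.79987580e+02 -2.28240842e-04 -1.52913265e+02] [-1.90048239e+01  1.20118285e+01 -1.11707622e+01  9.54947608e-03
 -6.68086199e+01 -4.39122011e+01] [-0.20410069 -0.33463461 -0.27132253]
[[-0.455, 0.859, 0.235, 0.396], [0.89, 0.439, 0.12, -0.393], [-0.0, 0.264, -0.965, 0.386], [0.0, 0.0, 0.0, 1.0]]
cap_top [(0.77, [318.9, 205.1], array([ 0.4569, -0.3618,  0.137 ]))]
channel_end [(0.94, [321.0, 241.9], array([ 0.4868, -0.3443,  0.137 ]))]
cap [(0.74, [317.4, 197.4], array([ 0.4575, -0.363 ,  0.109 ])), (0.26, [319.1, 209.9], array([ 0.468 , -0.3558,  0.109 ]))]
jar [(0.57, [331.3, 13.0], array([ 0.2798, -0.4362,  0.    ]))]
jar_rim []
8221
```

View pics/w1.png

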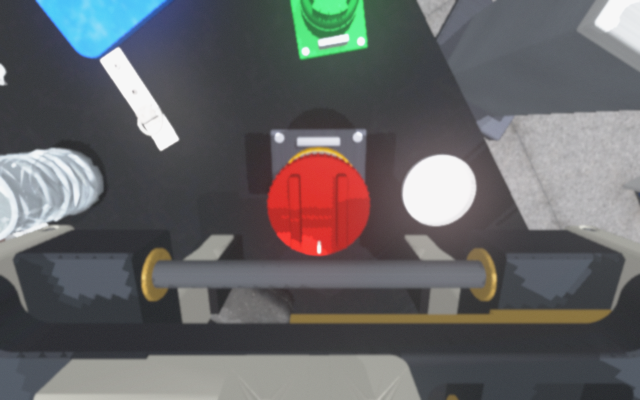

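The wrist view shows the cap squarely below: disc centre (319,204), white mark (319,247), ribs vertical in the picture, so the yaw is right. I'll refine the centre from the red disc.

Run:
```python
from h import *
m=eyes.camera_model("wrist");f=cv2.imread("pics/w1.png").astype(int);b,g,r=f[...,0],f[...,1],f[...,2]
R=big((r>90)&(g<90)&(b<90)&(r-g>60)); P=proj(m,R,0.137)[:,:2]
from scipy.optimize import least_squares
# contour on the near (mark) half & sides belongs to the disc edge
d=(P-[.4585,-.361])@[.891,.454]; S=P[d>-.01]
q=least_squares(lambda c:np.hypot(*(S-c).T)-.045,[.4585,-.361],loss="soft_l1",f_scale=.001)
print(q.x,np.sqrt(np.mean(q.fun**2)),len(S),R.min(0),R.max(0))
```

```text
[ 0.45854419 -0.36243303] 0.00040313836158653707 160 [267 154] [370 256]
```

```bash
python3 -m crank '[0,0,0,0.8,-0.7,0,0.66, 0,0,0,0,0,25,0.66, 0,0,0,0,0,25,0.66, 0,0,0,0,0,0,0.66, 0,0,0,0,0,0,0.66]';  python3 -m crank '[0,0,0,0,0,15,0.66, 0,0,0,0,0,15,0.66, 0,0,0,0,0,5,0.66, 0,0,0,0,0,0,0.66, 0,0,0,0,0,0,0.66]'
```

```text
clock: 2.8
tool_pos: [0.4587, -0.3627, 0.1775]
orientation: [-179.9, 0.0, -153.0]
force: [-0.2, -0.4, 0.2]
opening: 0.0582
gripper_force: 0.0
clock: 3.42
tool_pos: [0.4586, -0.3623, 0.1419]
orientation: [-180.0, 0.0, -153.0]
force: [-0.1, 0.2, 0.4]
opening: 0.0581
gripper_force: 0.0
```

```bash
python3 -m crank '[0,0,0,0,0,2.5,0.66, 0,0,0,0,0,0,0.3, 0,0,0,0,0,0,0.3, 0,0,0,0,0,0,0.3, 0,0,0,0,0,0,0.3]'; python3 -m crank '[0,0,0,0,0,2,0.3, 0,0,0,0,0,2,0.3, 0,0,0,0,0,0,0.3]'
```

```text
clock: 4.05
tool_pos: [0.4582, -0.362, 0.1391]
orientation: [180.0, -0.0, -153.0]
force: [-1.1, 2.6, 2.1]
opening: 0.0478
gripper_force: 29.9
clock: 4.42
tool_pos: [0.4583, -0.3621, 0.136]
orientation: [-180.0, 0.0, -152.9]
force: [-3.2, 4.9, 9.8]
opening: 0.0479
gripper_force: 30.0
```

```bash
python3 -m crank '[0,0,0,0,0,2,0.3, 0,0,0,0,0,2,0.3, 0,0,0,0,0,2,0.3, 0,0,0,0,0,0,0.3]'; python3 -m crank '[0,0,0,0,0,2,0.3, 0,0,0,0,0,2,0.3, 0,0,0,0,0,0,0.3]'
```

```text
clock: 4.92
tool_pos: [0.4583, -0.3621, 0.1305]
orientation: [-180.0, 0.0, -152.9]
force: [-3.7, 5.9, 12.4]
opening: 0.048
gripper_force: 30.0
clock: 5.3
tool_pos: [0.4584, -0.3621, 0.129]
orientation: [-179.9, 0.0, -152.9]
force: [-9.2, 12.3, 31.4]
opening: 0.0478
gripper_force: 30.0
```

```bash
python3 -m crank '[0,0,0,0,0.7,0,0.3, 0,0,0,0,0,0,0.3]'; python3 -m crank '[0,0,-0.06,0,0,0,0.3, 0,0,-0.1,0,0,0,0.3]'
```

```text
clock: 5.55
tool_pos: [0.4583, -0.3621, 0.129]
orientation: [-179.8, 0.0, -152.9]
force: [-8.4, 8.3, 29.9]
opening: 0.0477
gripper_force: 30.0
clock: 5.8
tool_pos: [0.4595, -0.3622, 0.1289]
orientation: [-179.7, 0.1, -143.6]
force: [-3.0, 7.1, 26.6]
opening: 0.0478
gripper_force: 30.0
```

```bash
python3 -m crank '[0,0,-0.1,0,0,0,0.3, 0,0,-0.1,0,0,0,0.3,0,0,-0.1,0,0,0,0.3]'
python3 - <<'E'
from h import *
o=get_obs();print(o["joint_pos"],o["moment"])
E
```

```text
clock: 6.18
tool_pos: [0.4599, -0.3622, 0.129]
orientation: [-179.7, 0.0, -126.4]
force: [-1.4, 8.4, 25.5]
opening: 0.048
gripper_force: 30.0
[-19.05616859  16.68713167 -18.66653452   0.06933893 -54.34244918
 -17.35680026] [ 3.19488192  1.45212221 -0.29571977]
```

```bash
python3 -m crank '[0,0,-0.1,0,0,0,0.3, 0,0,-0.1,0,0,0,0.3,0,0,-0.1,0,0,0,0.3,0,0,-0.1,0,0,0,0.3,0,0,0,0,0,0,0.3]'
python3 - <<'E'
from h import *
o=get_obs();print(o["joint_pos"],o["moment"])
m=eyes.camera_model("wrist");im=eyes.snapshot("wrist");cv2.imwrite("pics/w2.png",im)
E
```

```text
clock: 6.8
tool_pos: [0.4604, -0.3627, 0.129]
orientation: [-179.6, -0.1, -103.5]
force: [-1.7, 6.1, 22.8]
opening: 0.0479
gripper_force: 30.0
[-19.06112795  16.70361095 -18.65045184   0.11490161 -54.28308459
   5.49015017] [2.37352423 1.04304877 0.20988587]
```

View pics/w2.png

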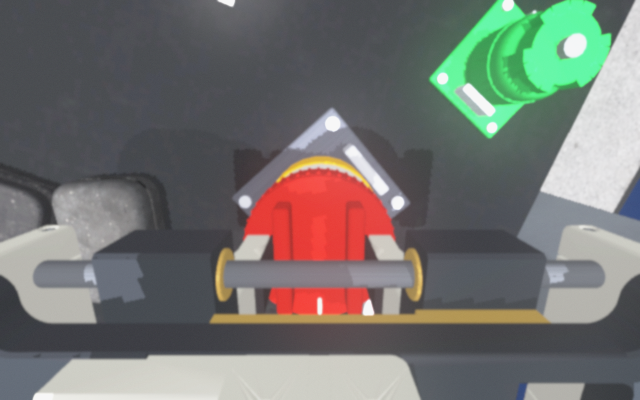

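The cap, with its white mark at (319,305), is still square in the fingers, and the jar plate sits about 50° round from it. The lock is released, so I'll lift slowly.

```bash
python3 -m crank '[0,0,0,0,0,-4,0.3, 0,0,0,0,0,-4,0.3,0,0,0,0,0,-4,0.3,0,0,0,0,0,-4,0.3,0,0,0,0,0,0,0.3]';python3 -m crank '[0,0,0,0,0,-5,0.3, 0,0,0,0,0,-5,0.3,0,0,0,0,0,-5,0.3,0,0,0,0,0,-5,0.3,0,0,0,0,0,0,0.3]'
```

```text
clock: 7.48
tool_pos: [0.4593, -0.3622, 0.1421]
orientation: [-179.8, -0.0, -103.7]
force: [3.7, -1.4, 5.6]
opening: 0.0474
gripper_force: 30.0
clock: 8.1
tool_pos: [0.4577, -0.3614, 0.1614]
orientation: [180.0, 0.0, -103.7]
force: [0.7, -0.3, -2.0]
opening: 0.0478
gripper_force: 30.0
```

```bash
python3 -m crank '[0,0,0,0,0,-30,0.3, 0,0,0,0,0,-30,0.3, 0,0,0,-54,-2.9,0,0.3, 0,0,0,-54,-2.9,0,0.3, 0,0,0,-54,-2.9,0,0.3]';python3 -m crank '[0,0,0,-54,-2.9,0,0.3, 0,0,0,-54,-2.9,0,0.3, 0,0,0,-40,-2.6,0,0.3, 0,0,0,-14,0,0,0.3, 0,0,0,0,0,0,0.3]'
python3 - <<'E'
from h import *
o=get_obs();print(o["joint_pos"],o["tool_pos"])
m=eyes.camera_model("wrist");im=eyes.snapshot("wrist");cv2.imwrite("pics/w3.png",im)
print([(d["p"],proj(m,d["location"],0)) for d in spotter.place_of("wrist","pad")[:2]])
m=eyes.camera_model("top");im=eyes.snapshot("top")
print([(d["p"],d["location"],proj(m,d["location"],0)) for d in spotter.place_of("top","pad")[:2]])
cv2.imwrite("pics/top3.png",np.vstack([im[80:360,180:500]]))
a=cv2.resize(im[80:360,180:500],(457,400)); b=cv2.resize(cv2.imread("pics/w3.png"),(343,214)); b=np.vstack([b,np.zeros((186,343,3),np.uint8)]); cv2.imwrite("pics/v3.png",np.hstack([a,b]))
E
```

```text
clock: 8.72
tool_pos: [0.5046, -0.2047, 0.221]
orientation: [180.0, 0.0, -103.7]
force: [1.5, -0.1, -0.4]
opening: 0.0478
gripper_force: 30.0
clock: 9.35
tool_pos: [0.5511, -0.0502, 0.2208]
orientation: [180.0, -0.0, -103.6]
force: [-0.6, 0.5, -1.0]
opening: 0.0482
gripper_force: 30.0
[ 1.50695759e+01  9.38721730e+00 -1.52846256e+01 -4.91907545e-03
 -6.53777237e+01 -2.86820189e+01] [ 0.55107847 -0.05022169  0.22077173]
[]
[(0.58, [250.1, 184.9], array([[ 0.54938017, -0.04919522,  0.        ]]))]
```

View pics/v3.png

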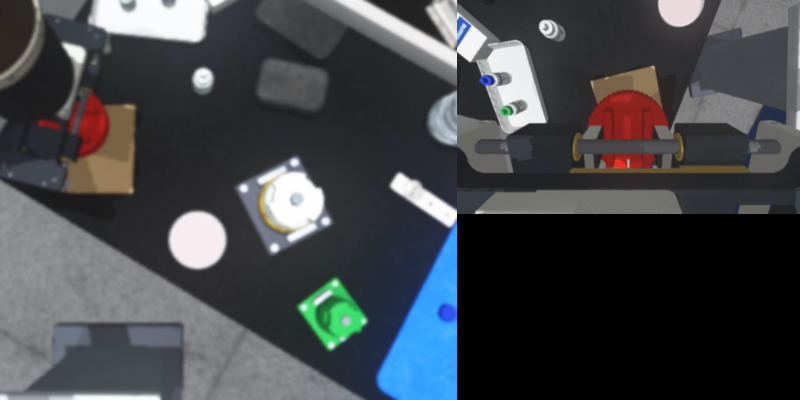

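The jar is open, with its plunger visible at (295,198). The cap hangs level over the pad at (85,125), and the bystanders are where they stood. Lowering.

```bash
python3 -m crank '[0,0,0,0,0,35,0.3, 0,0,0,0,0,40,0.3, 0,0,0,0,0,40,0.3, 0,0,0,0,0,35,0.3, 0,0,0,0,0,20,0.3]';python3 -m crank '[0,0,0,0,0,3,0.3, 0,0,0,0,0,2,0.3, 0,0,0,0,0,0,0.3]'
```

```text
clock: 10.18
tool_pos: [0.5502, -0.052, 0.0493]
orientation: [179.9, -0.1, -103.8]
force: [-0.2, 0.3, -0.3]
opening: 0.0482
gripper_force: 30.0
clock: 10.55
tool_pos: [0.5519, -0.0509, 0.047]
orientation: [-179.9, 0.0, -103.7]
force: [-0.1, -0.0, -1.0]
opening: 0.0477
gripper_force: 30.0
```

```bash
python3 -m crank '[0,0,0,0,0,2,0.3, 0,0,0,0,0,2,0.3, 0,0,0,0,0,0,0.3]';python3 -m crank '[0,0,0,0,0,1.5,0.3, 0,0,0,0,0,0,0.3]';python3 -m crank '[0,0,0,0,0,1.5,0.3, 0,0,0,0,0,0,0.3]'
```

```text
clock: 10.92
tool_pos: [0.5513, -0.0507, 0.042]
orientation: [180.0, -0.0, -103.7]
force: [-0.5, -1.1, -0.7]
opening: 0.048
gripper_force: 30.0
clock: 11.18
tool_pos: [0.5512, -0.0508, 0.0404]
orientation: [180.0, -0.0, -103.7]
force: [-0.3, -0.9, 0.1]
opening: 0.0475
gripper_force: 30.0
clock: 11.42
tool_pos: [0.5514, -0.0507, 0.0391]
orientation: [-180.0, 0.0, -103.7]
force: [-0.3, 0.5, -0.5]
opening: 0.0482
gripper_force: 30.0
```

```bash
python3 -m crank '[0,0,0,0,0,1,0.3, 0,0,0,0,0,0,0.3]';python3 -m crank '[0,0,0,0,0,1,0.3, 0,0,0,0,0,0,0.3]'
```

```text
clock: 11.68
tool_pos: [0.5514, -0.0507, 0.039]
orientation: [-180.0, 0.0, -103.7]
force: [-5.0, 1.3, 10.1]
opening: 0.0477
gripper_force: 30.0
clock: 11.92
tool_pos: [0.5514, -0.0507, 0.0389]
orientation: [-180.0, 0.0, -103.7]
force: [-7.6, 2.2, 19.1]
opening: 0.048
gripper_force: 30.0
```

The cap is resting on the pad. I'll ease the push off, open and retreat straight up.

```bash
python3 -m crank '[0,0,0,0,0,-1.6,0.3, 0,0,0,0,0,0,0.3, 0,0,0,0,0,0,0.66, 0,0,0,0,0,0,0.66, 0,0,0,0,0,0,0.66]';python3 -m crank '[0,0,0,0,0,-5,0.66, 0,0,0,0,0,-20,0.66, 0,0,0,0,0,-40,0.66, 0,0,0,0,0,-50,0.66, 0,0,0,0,0,-50,0.66]'; python3 -m crank '[0,0,0,50,0,0,0.66, 0,0,0,60,0,0,0.66, 0,0,0,60,0,0,0.66, 0,0,0,30,0,0,0.66, 0,0,0,0,0,0,0.66]'
python3 - <<'E'
from h import *
m=eyes.camera_model("top");im=eyes.snapshot("top");f=im.astype(int);b,g,r=f[...,0],f[...,1],f[...,2]
R=big((r>120)&(g<90)&(b<90));print(cv2.minEnclosingCircle(proj(m,R,.037)[:,:2].astype(np.float32)))
cv2.imwrite("pics/top4.png",cv2.resize(im[80:360,180:500],(640,560)))
E
```

```text
clock: 12.55
tool_pos: [0.5513, -0.0508, 0.0384]
orientation: [180.0, -0.0, -103.7]
force: [-0.1, -0.5, -0.1]
opening: 0.0578
gripper_force: 0.0
clock: 13.18
tool_pos: [0.5511, -0.0509, 0.2055]
orientation: [-180.0, -0.0, -103.7]
force: [0.9, -0.4, -0.6]
opening: 0.0577
gripper_force: 0.0
clock: 13.8
tool_pos: [0.5031, -0.247, 0.2038]
orientation: [180.0, -0.0, -103.9]
force: [0.0, -0.0, 0.6]
opening: 0.0576
gripper_force: 0.0
((0.5501729249954224, -0.048377636820077896), 0.04803931713104248)
```

View pics/top4.png

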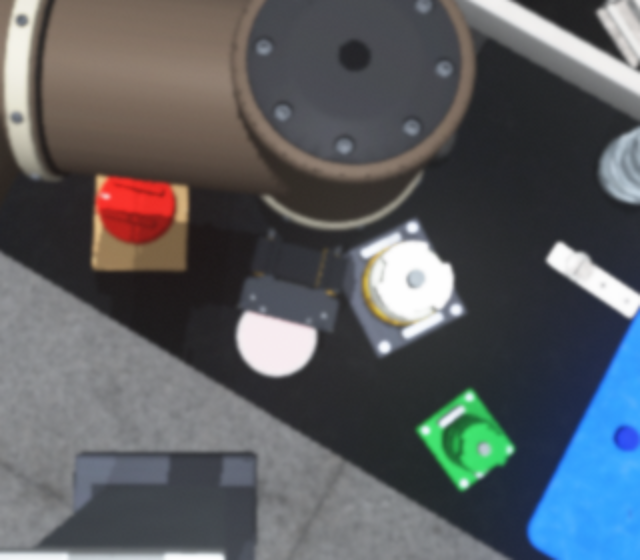

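The cap lies flat with its ribs up in the middle of the pad at (137,208), measured at about (0.550, -0.049) against a pad centre of (0.551, -0.051). The petri dish hasn't moved and the arm is clear of everything.

```bash
python3 -c "
from plant import ctrl; print(ctrl.close_job())"
```

```text
the job is handed in; nothing more can be done
None
```

I opened the jar, set the cap ribs up and flat within about 3 mm of the pad's centre by the top camera, released it, and handed the job in at about 14 s; no verdict came back.

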